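# Caliper jaws shut on a turned sleeve, guard down

## Task

Stand the plain steel sleeve on the bench between the open jaws of the bench caliper, then slide the caliper's carriage shut on it by its thumb tab, gently, until the sleeve is held between both jaws and the dial needle stands in the dark band; never run the needle on past the band to its end. Then lower the clear hinged guard gently over the sleeve, fully down onto its stop, and leave the caliper like that. Leave the other things on the bench where they are.

Things in the scene. Friction and masses are not known exactly. Their poses are not given: they have to be found in the camera images.
- sleeve: The part to measure: a plain turned steel sleeve (tube), outer diameter 36 mm, bore 29 mm, 50 mm tall, about 0.12 kg, standing upright and loose on the bench. Origin: centre of its underside; z is its axis.
- bushing: Not to be measured, leave it: a solid steel bushing with a foot flange (flange 50 mm across and 12 mm thick, neck 30 mm across, 34 mm tall in all). It and the sleeve may swap places. Origin: centre of its underside.
- gauge: The bench caliper, fixed: a level steel beam along its y axis (x 5 to 31, y -75 to 210, top z 30 mm; foot blocks 34 mm tall out to y -90 and 230), both jaws reaching in -x, towards the robot, to tips at x = -60. Origin: on the bench, in the plane of the fixed jaw's face (y = 0). The sleeve belongs between the jaws on the bench, its axis at x about -30 mm (-50 to -5 will do).
- anvil: The fixed jaw, a steel block on the gauge with the same origin and axes as the gauge: measuring face at y = 0 looking to +y, 14 mm thick, x from -60 to 30 mm, z from 6 to 40 mm. On its top near the tip stands the guard's stop, a rubber post 12 x 8 mm that reaches z = 66 mm.
- carriage (a joint): Slide of the carriage along the beam: distance in m from the fixed jaw's face to the moving jaw's face while the latter is not pushed in (true opening = carriage + jaw). 0 to 0.125, grows as it opens (+y of the gauge); starts at 0.098 to 0.122. It stays where it is left; sliding it takes about 6.5 N.
- jaw (a joint): How far the sprung moving jaw is pushed back into the carriage, in m: 0 untouched, 0.009 at its end stop. Its force is 1.4 N at first and grows by 0.45 N per mm. It drives the dial needle, 0.5 rad per mm; the dark band covers 0.002 to 0.0065. Past 0.008 the sleeve is squeezed too hard.
- jaw_face (a point): Point on the moving jaw's measuring face, which looks to -y of the gauge, 30 mm in front of the gauge's x = 0 and 23 mm above the bench. The moving jaw is a plate 14 mm thick, x from -60 to 2 mm, z from 6 to 40 mm; behind it is a 9 to 11 mm gap with two brass guide pins, then the carriage block.
- tab (a point): On the push face (looking to +y of the gauge) of the carriage's thumb tab, a dark upright 30 mm wide in x, 14 mm thick in y, from z 44 (top of the carriage block) to 78 mm. Point: face centre, gauge x = -15, z = 68 mm. Push it in -y to shut the jaws. The carriage block, 48 mm long, ends 3 mm beyond this face; the dial, 31 mm across, lies on its top, towards the jaw.
- guard (a joint): Hinge angle of the clear guard in rad: 0 lying level, fully down on its stop above the sleeve; grows as it is raised; 1.45 to 1.75 at the start (about upright). The hinge is stiff: it stays where it is left; moving the free edge takes about 1 to 2 N.
- guard_hinge (a point): Middle of the guard's hinge axis, at gauge x = 70, y = 17.5 mm, 70 mm above the bench. The axis runs along y of the gauge.
- guard_edge (a point): Middle of the guard's free edge, 125 mm from the hinge. The guard is a clear panel 125 x 88 mm, 4 mm thick, framed in aluminium 6 to 7 mm thick. Upright, its edge is about 195 mm above the bench; down, the edge lies at gauge x = -55, z = 70 mm, and the guard clears the thumb tab.
- calculator: Desk calculator, 150 x 90 x 18 mm, lying loose beyond the caliper: leave it. Origin: centre of its underside.
- square: Steel try square, legs 100 and 139 mm, 12 mm thick, lying loose: leave it. Origin: underside of its outer corner.
Not all that is in view belongs to the job. Leave any pink look-alike of the sleeve alone.

How it is judged:
By the outcome, as a careful person would: the job done as asked, in the order asked, and still so for the second after the job is handed in, with the robot touching nothing.
It also fails if it takes over 72 s, if anything falls off the work surface, if the arm or the gripper's body presses on something with over 40 N, if the wrist force passes 120 N, or if a joint passes its speed limit or range.

## Robot

A 6-joint arm with a two-finger parallel gripper is mounted at the origin on the work surface. World frame = base frame: x ahead of the robot, y to its left, z up, the work surface at z = 0. Lengths are in m, angles in degrees, forces in N, time in s.
With the tool pointing down it reaches from about 0.35 to 0.875 m from the base axis. Payload 4.2 kg.
Tool frame: the origin (TCP) lies midway between the tips of the shut fingers; the grasp point (between the pads) lies 19 mm behind it; z points along the fingers, y is the line along which they close (so a half turn about z gives the same grasp; the last joint's range is limited). The gripper opens to 87 mm and grips with 3 to 60 N. Pads are 19 mm wide; open, the fingers measure 117 mm over their backs; the gripper's body (75 mm by 190 mm) begins 51 mm behind the grasp point.
Start: joints at [-59.095, 22.042, 0.453, 0, -68.411, -14.817], TCP at [0.173, -0.6, 0.223] pointing down, gripper open.
Joint ranges: [-179.83, 179.83], [-69.29, 118.12], [-61.27, 80.66], [-181.25, 117.63], [-171.15, -9.14], [-177.46, 177.46]. Speed limits (degrees/s): [159.86, 159.86, 180, 180, 180, 180].

## Interface

Orientations are given as a 3x3 rotation matrix whose columns are the frame's x, y, z axes.
In Python, from station import * gives the robot as it stands.
- The arm moves only by the tool move_arm, never from a script. Its argument "targets" is text: rows parted by semicolons, each of 4 numbers parted by spaces: the shift along the world's x, y, z in units of 25 mm (1.0 is 25 mm), then the turn about the world's z in units of 5 degrees (1.0 is 5 degrees). In form: tx ty tz spin; .... A call has 1 to 10 rows; each row shifts and turns the commanded pose from where the row before left it; what a row does not reach is not made up. A row lasts 1/12 s, in which the tool goes at most 41.7 mm and 7.16 degrees, less where a joint would pass 70% of its speed; a pose out of reach is approached as far as the arm can. A call is refused whole if a number of a shift passes 1 or a number of a turn 1, either way. A call with a gripper value outside its range is refused whole. "gripper" is the finger opening in mm, from 0 to 87, set as the call begins (left out, the last holds). The fingers move at their own pace and stop on an object; the grip force is fixed at half the most. Time passes only in rows, so rows that do not move let the fingers close. It gives the time, the measured TCP pose, the force, the opening and the grip force at its end, in the units of the state.
- sense(): the state, without advancing time (a new reading comes with each control period).
- capture(name): name is "side" or "top"; returns a dict with "image" (420x560x3 uint8, blue, green, red), "fx", "fy", "cx", "cy" (pixels), "D" ([k1, k2, p1, p2, k3] as OpenCV has them; the pictures are not rectified), "world_from_camera" (4x4, takes a point from camera to world coordinates). Camera axes: x right, y up, looking along -z (the intrinsics and any distortion apply to the point x, -y, -z); pixel columns grow to the right and rows downward; lengths in m; the calibration is good to about 2 mm. A picture is of the moment at which its call begins. There is no depth.
- finish_job(): hands the job in; it is judged then, once.
The state is a dict: "time_s": time; "joints": joint angles; "joint_velocities": joint speeds; "effort": joint torques, N m; "tcp_pos": TCP position; "ee_rot": TCP orientation; "wrist_force": force on the tool from outside, world axes, zero at the start; "moment": the same for the moment, N m; "gripper_width": opening from 0.0 (shut) to 1.0 (fully open); "gripper_force": force on a finger pad.
Only numpy, scipy, OpenCV 4.12 (cv2) and the standard library are available. Lean on these libraries where they do the work, as an engineer would, in place of code of your own. Each camera call takes 0.05 s, during which the arm holds its last target. There are 200 camera calls.

## Working session

There is one attempt and no reset: what is moved stays moved. The work goes in short steps, Python scripts to look and compute and a tool call to move; the robot and the scene stay as the last step left them, time stands still between calls to the robot, and variables do not carry over. Pictures are saved under pics/ and viewed, at most 10 in all, crops included, and the job is handed in when it is done.

Besides the shell and the picture viewer there is one more tool, called by a JSON object that holds its "api" and its "payload". move_arm: Moves the arm, as the interface text tells. Its arguments: {"type":"object","properties":{"targets":{"type":"string"},"gripper":{"type":"number"}},"required":["targets"]}

```bash
mkdir -p pics; ls
cat > h.py <<'E'
from station import *
import numpy as np, cv2, json, pickle
def snap(n,tag):
    c=capture(n); cv2.imwrite(f'pics/{tag}.png',c['image']); pickle.dump(c,open(f'pics/{tag}.pkl','wb')); return c
def load(tag): return pickle.load(open(f'pics/{tag}.pkl','rb'))
def K(c): return np.array([[c['fx'],0,c['cx']],[0,c['fy'],c['cy']],[0,0,1.]])
def ray(c,uv):
    p=cv2.undistortPoints(np.array([[uv]],float),K(c),np.array(c['D'],float))[0,0]
    T=np.array(c['world_from_camera']); d=T[:3,:3]@np.array([p[0],-p[1],-1]); return T[:3,3],d/np.linalg.norm(d)
def onz(c,uv,z):
    o,d=ray(c,uv); return o+d*(z-o[2])/d[2]
def tri(*cu):
    A=np.zeros((3,3));b=np.zeros(3)
    for c,uv in cu:
        o,d=ray(c,uv);P=np.eye(3)-np.outer(d,d);A+=P;b+=P@o
    x=np.linalg.solve(A,b); return x,[np.linalg.norm(np.cross(x-ray(c,u)[0],ray(c,u)[1])) for c,u in cu]
def proj(c,X):
    T=np.linalg.inv(np.array(c['world_from_camera'])); X=np.atleast_2d(X)@T[:3,:3].T+T[:3,3]
    return cv2.projectPoints(X*[1,-1,-1],np.zeros(3),np.zeros(3),K(c),np.array(c['D'],float))[0][:,0]
E
python3 - <<'E'
from h import *
a=snap('side','s0');b=snap('top','t0')
for c in(a,b):print(np.round(c['world_from_camera'],3),c['fx'],c['D'])
s=sense();print(s['time_s'],s['tcp_pos'],s['ee_rot'])
E
```

```text
pics
[[-0.754  0.421 -0.504  0.195]
 [-0.657 -0.46   0.597  0.332]
 [ 0.02   0.781  0.624  0.549]
 [ 0.     0.     0.     1.   ]] 436.70344835857907 [-0.00037621  0.          0.          0.          0.        ]
[[ 0.018  0.987 -0.161  0.414]
 [-1.     0.018  0.001 -0.14 ]
 [ 0.004  0.161  0.987  0.944]
 [ 0.     0.     0.     1.   ]] 420.2340077396116 [-0.04913455  0.          0.          0.          0.        ]
0.1 [ 0.17308202 -0.59998495  0.22157219] [[-9.60882014e-01 -2.76957348e-01 -6.19222316e-04]
 [-2.76958030e-01  9.60880168e-01  1.88465870e-03]
 [ 7.30283688e-05  1.98243324e-03 -9.99998032e-01]]
```

View pics/s0.png

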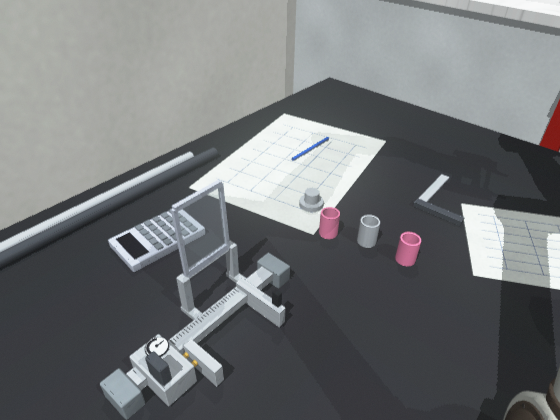

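View pics/t0.png

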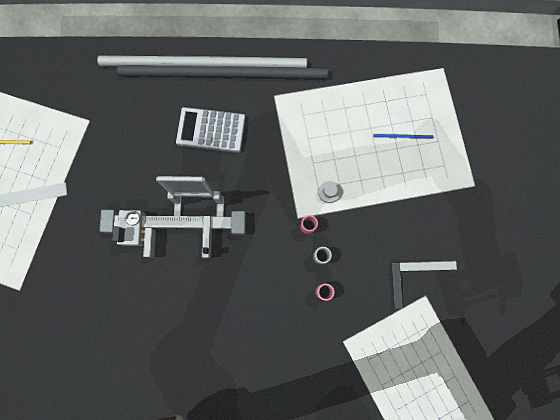

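Side view: the grey tube is at (369,231), with pink tubes at (329,222) and (408,249). The flanged bushing is at (311,199) and the caliper is at lower left, its guard upright. Top view: the grey tube is at (322,256), pink tubes at (309,224) and (325,292), bushing at (330,190), caliper around (175,222). The only plain grey steel tube without a flange is the middle one, so that fits the sleeve. I'll confirm it in an enlarged crop.

Run:
```python
from h import *
a=load('s0')['image'];b=load('t0')['image']
def cr(i,x,y,w,h,s): return cv2.resize(i[y:y+h,x:x+w],None,fx=s,fy=s,interpolation=cv2.INTER_CUBIC)
cv2.imwrite('pics/sl.png',np.hstack([cr(a,290,180,133,90,3),cr(b,280,180,80,54+36,3)][:1]+[cr(b,265,172,133,135,3)[:270]]) if 0 else np.vstack([np.hstack([cr(a,290,180,100+33,100,3),np.zeros((300,1,3),np.uint8),cr(b,270,215,100+33,100,3)])]))
cv2.imwrite('pics/gt.png',cr(b,95,165,160,110,5))
cv2.imwrite('pics/gs.png',cr(a,95,225,200,190,3.1)[:590])
```

```text
(no output)
```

View pics/sl.png

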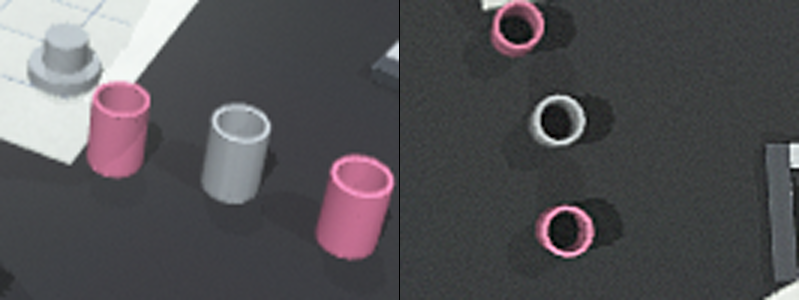

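View pics/gt.png

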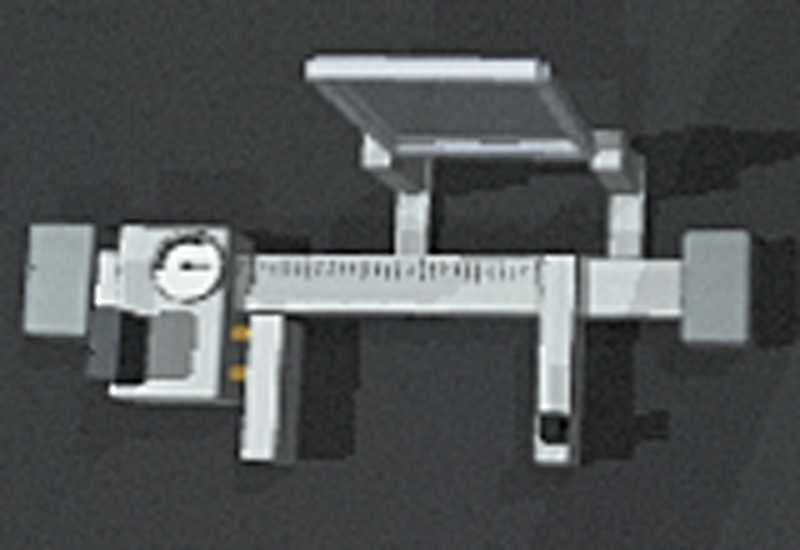

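View pics/gs.png

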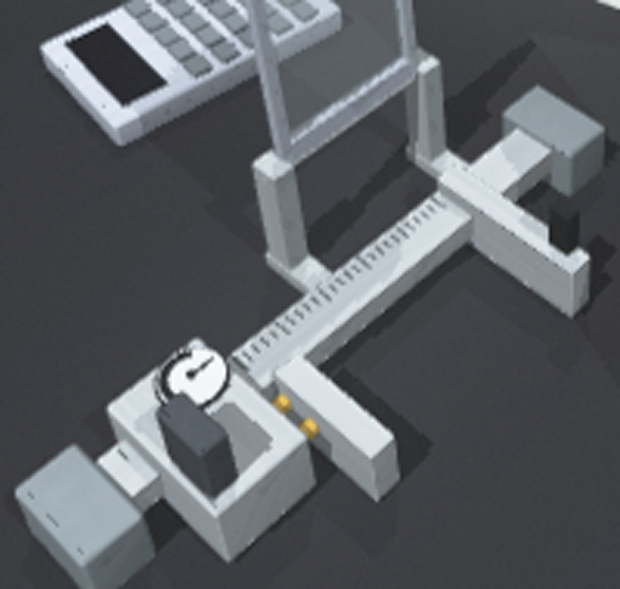

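The grey tube in the middle is confirmed as the sleeve: plain grey steel, no flange, rim centre at side (370,221) and top (322.5,255). The caliper crops show the anvil tip with its rubber post on the right, the moving jaw on the left, and the tab behind the dial.

```bash
cat > fit.py <<'E'
from h import *
from scipy.optimize import least_squares
a=load('s0');b=load('t0')
T=lambda x,y:(95+(x+.5)/5-.5,165+(y+.5)/5-.5)
S=lambda x,y:(95+(x+.5)/3.1-.5,225+(y+.5)/3.1-.5)
# params X,Y,yaw,c,tabface offset
obs=[(b,T(536,461),lambda c,o:(-60,0,40)),(a,S(573,266),lambda c,o:(-60,0,40)),(b,T(571,463),lambda c,o:(-60,-14,40)),(a,S(588,255),lambda c,o:(-60,-14,40)),
(b,T(273,460),lambda c,o:(-60,c,40)),(a,S(398,437),lambda c,o:(-60,c,40)),(b,T(240,460),lambda c,o:(-60,c+14,40)),(a,S(377,462),lambda c,o:(-60,c+14,40)),
(b,T(90,308),lambda c,o:(0,c+o,78)),(b,T(88,378),lambda c,o:(-30,c+o,78)),(a,S(160,405),lambda c,o:(0,c+o,78)),
(a,S(207,463),lambda c,o:(-30,c+o,78))]
def w(p,q):
    cs,sn=np.cos(p[2]),np.sin(p[2]);x,y,z=np.array(q)/1000
    return [p[0]+cs*x-sn*y,p[1]+sn*x+cs*y,z]
def res(p): return np.ravel([proj(c,w(p,f(p[3],p[4])))[0]-np.array(u) for c,u,f in obs])
if __name__=='__main__':
    r=least_squares(res,[.4,0,0,110,69],loss='soft_l1',x_scale=[.1,.1,.1,10,10]);p=r.x;np.save('p.npy',p)
    print(np.round(p,4),np.round(res(p).reshape(-1,2),1).tolist())
    for n,q in dict(beamfar=(31,60,30),tab=(-15,p[3]+p[4],68),place=(-30,20,0)).items(): print(n,np.round(w(p,q),4))
    print('sleeve',tri((a,(369.6,221.2)),(b,(322.5,255.2))))
    print('tabtri',tri((a,S(207,463)),(b,T(88,378))), 'guard edge', tri((b,T(305,68)),(a,(173,208))),tri((b,T(549,68)),(a,(222,184))))
    # bushing, pinks (top)
    print('pink',onz(b,(309,224),.05),onz(b,(325,292),.05),'bush',onz(b,(330.5,188),.034))
E
python3 fit.py
```

```text
[5.174000e-01 2.310000e-02 2.260000e-02 1.136487e+02 6.749470e+01] [[0.5, 0.4], [-0.7, 1.7], [0.0, -0.0], [0.6, -0.5], [0.4, 0.7], [-0.7, -0.1], [0.6, 0.7], [-1.8, -0.7], [0.8, 1.3], [0.4, 1.7], [-0.7, 1.7], [-0.2, -2.5]]
beamfar [0.547  0.0838 0.03  ]
tab [0.4983 0.2039 0.068 ]
place [0.4869 0.0424 0.    ]
sleeve (array([ 0.46570407, -0.23496567,  0.05000323]), [np.float64(9.002108306774224e-05), np.float64(9.002108306769448e-05)])
tabtri (array([0.48551505, 0.20509451, 0.07301762]), [np.float64(0.0021455848229996674), np.float64(0.002145584822999828)]) guard edge (array([0.5902519 , 0.08444381, 0.19871614]), [np.float64(0.0016620152839613611), np.float64(0.0016620152839612343)]) (array([ 0.59351109, -0.00347184,  0.1901171 ]), [np.float64(0.0019537922791163856), np.float64(0.0019537922791162923)])
pink [ 0.5320464  -0.20580138  0.05      ] [ 0.38891686 -0.24037494  0.05      ] bush [ 0.61547164 -0.25418685  0.034     ]
```

{"api": "move_arm", "payload": {"targets": "0.78 0.97 0 -0.3;0.78 0.97 0 -0.3;0.78 0.97 0 -0.3;0.78 0.97 0 -0.3;0.78 0.97 0 -0.3;0.78 0.97 0 -0.3;0.78 0.97 0 -0.3;0.78 0.97 0 -0.3;0.78 0.97 -0.5 -0.3;0.78 0.97 -0.5 -0.3", "gripper": 87}}

```text
time_s: 0.93
tcp_pos: [0.3692, -0.3568, 0.1977]
ee_rot: [[-1.0, -0.018, 0.002], [-0.018, 1.0, -0.001], [-0.002, -0.001, -1.0]]
wrist_force: [1.3, -1.1, -0.4]
gripper_width: 1.0
gripper_force: 0.0
```

{"api": "move_arm", "payload": {"targets": "0.78 0.97 -0.6 0;0.78 0.97 -0.6 0;0.78 0.97 -0.6 0;0.78 0.97 -0.6 0;0.8 0.97 -0.6 0;0 0 0 0;0 0 0 0;0 0 0 0"}}

```text
time_s: 1.6
tcp_pos: [0.466, -0.2367, 0.1224]
ee_rot: [[-1.0, -0.019, -0.001], [-0.019, 1.0, 0.0], [0.001, 0.0, -1.0]]
wrist_force: [0.3, -0.1, 0.2]
gripper_width: 1.003
gripper_force: 0.0
```

{"api": "move_arm", "payload": {"targets": "0 0.07 -0.8 0;0 0 -0.8 0;0 0 -0.8 0;0 0 -0.8 0;0 0 -0.6 0;0 0 -0.34 0;0 0 0 0;0 0 0 0"}}

```text
time_s: 2.27
tcp_pos: [0.4663, -0.2358, 0.0196]
ee_rot: [[-1.0, -0.018, 0.001], [-0.018, 1.0, -0.0], [-0.0, -0.0, -1.0]]
wrist_force: [-0.5, -0.4, 0.1]
gripper_width: 0.997
gripper_force: 0.0
```

{"api": "move_arm", "payload": {"targets": "0 0 0 0;0 0 0 0;0 0 0 0;0 0 0 0;0 0 0 0;0 0 0 0;0 0 0 0;0 0 0 0;0 0 0 0;0 0 0 0", "gripper": 20}}

```text
time_s: 3.1
tcp_pos: [0.4663, -0.235, 0.0191]
ee_rot: [[-1.0, -0.019, 0.0], [-0.019, 1.0, -0.0], [-0.0, -0.0, -1.0]]
wrist_force: [0.1, -0.4, -0.0]
gripper_width: 0.408
gripper_force: 30.0
```

{"api": "move_arm", "payload": {"targets": "0 0 0.3 0;0 0 0.6 0;0 0 0.8 0;0 0 0.8 0;0 0 0.8 0;0 0 0.7 0;0 0.5 0 0;0.1 0.9 0 0;0.1 1 0 0;0.1 1 0 0"}}

```text
time_s: 3.93
tcp_pos: [0.4732, -0.1493, 0.1194]
ee_rot: [[-1.0, -0.018, -0.0], [-0.018, 1.0, 0.0], [0.0, 0.0, -1.0]]
wrist_force: [0.8, -0.1, -0.7]
gripper_width: 0.409
gripper_force: 30.0
```

{"api": "move_arm", "payload": {"targets": "0.1 1 0 0;0.1 1 0 0;0.1 1 0 0;0.1 1 0 0;0.1 1 0 0;0 1 0 0;0 1 0 0;0 0.9 0 0;0 0.5 0 0;0 0.3 0 0"}}

```text
time_s: 4.77
tcp_pos: [0.486, 0.0688, 0.1192]
ee_rot: [[-1.0, -0.021, -0.0], [-0.021, 1.0, 0.0], [0.0, 0.0, -1.0]]
wrist_force: [0.1, 0.2, -0.3]
gripper_width: 0.408
gripper_force: 30.0
```

{"api": "move_arm", "payload": {"targets": "0 0 0 0;0 0 0 0;0 0 0 0"}}

```text
time_s: 5.02
tcp_pos: [0.4859, 0.0666, 0.119]
ee_rot: [[-1.0, -0.018, -0.001], [-0.018, 1.0, -0.0], [0.001, -0.0, -1.0]]
wrist_force: [-0.7, -1.1, -0.5]
gripper_width: 0.404
gripper_force: 30.0
```

Run:
```python
from h import *
a=snap('side','s1');b=snap('top','t1')
cr=lambda i,x,y:cv2.resize(i[y:y+150,x:x+100],None,fx=4,fy=4,interpolation=cv2.INTER_CUBIC)
cv2.imwrite('pics/m1.png',np.hstack([cr(a['image'],180,220),cr(b['image'],140,160)]))
```

```text
(no output)
```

View pics/m1.png

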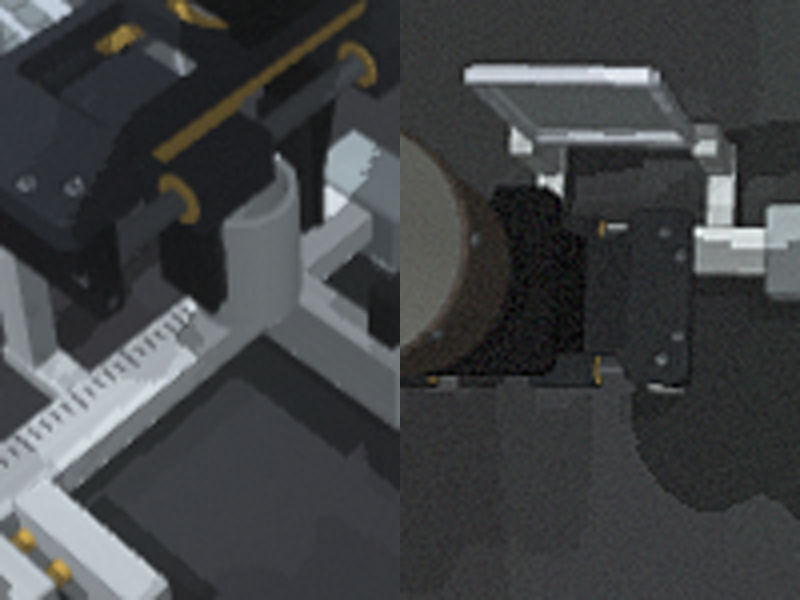

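Held upright above the gap: the sleeve shows at crop (262,240), and the gripper is clear of the guard frame and both jaws. Lowering now.

{"api": "move_arm", "payload": {"targets": "0 0 -0.6 0;0 0 -0.8 0;0 0 -0.8 0;0 0 -0.7 0;0 0 -0.5 0;0 0 -0.3 0;0 0 -0.15 0;0 0 -0.1 0;0 0 -0.05 0;0 0 0 0"}}

```text
time_s: 5.95
tcp_pos: [0.4866, 0.0676, 0.0195]
ee_rot: [[-1.0, -0.019, 0.001], [-0.019, 1.0, 0.0], [-0.001, 0.0, -1.0]]
wrist_force: [0.7, 0.3, -0.9]
gripper_width: 0.408
gripper_force: 30.0
```

{"api": "move_arm", "payload": {"targets": "0 0 0 0;0 0 0 0;0 0 0 0;0 0 0 0;0 0 0 0", "gripper": 46}}

```text
time_s: 6.37
tcp_pos: [0.4864, 0.0676, 0.0194]
ee_rot: [[-1.0, -0.019, 0.001], [-0.019, 1.0, 0.0], [-0.001, 0.0, -1.0]]
wrist_force: [1.2, 0.2, -0.6]
gripper_width: 0.526
gripper_force: 0.0
```

{"api": "move_arm", "payload": {"targets": "0 0 0.3 0;0 0 0.7 0;0 0 0.9 0;0 0 0.9 0;0 0 0.9 0;0 0 0.6 0;0.1 0.6 0 0;0.1 1 0 0;0.1 1 0 0;0.1 1 0 0"}}

```text
time_s: 7.2
tcp_pos: [0.4963, 0.1583, 0.1275]
ee_rot: [[-1.0, -0.018, 0.001], [-0.018, 1.0, 0.001], [-0.001, 0.001, -1.0]]
wrist_force: [0.6, -0.1, 0.8]
gripper_width: 0.528
gripper_force: 0.0
```

{"api": "move_arm", "payload": {"targets": "0.08 1 0 0;0 1 0 0;0 0.7 0 0;0 0.3 0 0;0 0 0 0;0 0 0 0", "gripper": 0}}

```text
time_s: 7.7
tcp_pos: [0.4979, 0.2321, 0.1266]
ee_rot: [[-1.0, -0.019, -0.001], [-0.019, 1.0, -0.0], [0.001, -0.0, -1.0]]
wrist_force: [0.1, -0.7, 0.1]
gripper_width: 0.159
gripper_force: 0.0
```

Run:
```python
from h import *
a=snap('side','s2');b=snap('top','t2')
cr=lambda i,x,y:cv2.resize(i[y:y+150,x:x+100],None,fx=4,fy=4,interpolation=cv2.INTER_CUBIC)
cv2.imwrite('pics/m2.png',np.hstack([cr(a['image'],200,220),cr(b['image'],130,150)]))
```

```text
(no output)
```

View pics/m2.png

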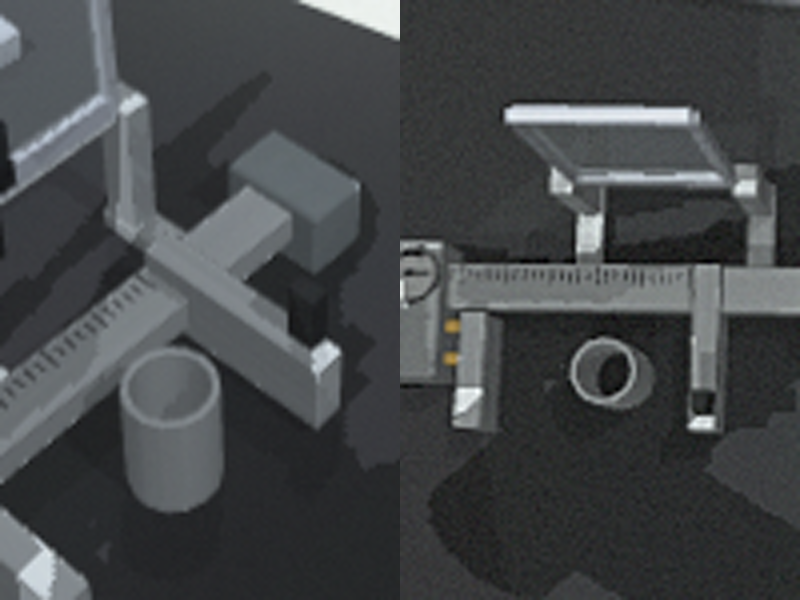

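The sleeve stands upright between the jaws, rim centre at right crop (604,373). Going down behind the tab.

{"api": "move_arm", "payload": {"targets": "0 0 -0.5 0;0 0 -0.8 0;0 0 -0.8 0;0 0 -0.5 0;0 0 -0.14 0;0 0 0 0;0 -0.2 0 0;0 -0.2 0 0;0 -0.1 0 0;0 -0.1 0 0"}}

```text
time_s: 8.63
tcp_pos: [0.4985, 0.2172, 0.0589]
ee_rot: [[-1.0, -0.019, 0.001], [-0.019, 1.0, 0.001], [-0.001, 0.001, -1.0]]
wrist_force: [0.3, 0.1, 0.2]
gripper_width: 0.006
gripper_force: 0.0
```

{"api": "move_arm", "payload": {"targets": "0 -0.1 0 0;0 -0.1 0 0;0 -0.1 0 0;0 -0.1 0 0;0 -0.1 0 0;0 -0.1 0 0;0 -0.1 0 0;0 -0.1 0 0;0 -0.1 0 0;0 -0.1 0 0"}}

```text
time_s: 9.47
tcp_pos: [0.4987, 0.1945, 0.0587]
ee_rot: [[-1.0, -0.019, 0.002], [-0.019, 1.0, 0.004], [-0.002, 0.004, -1.0]]
wrist_force: [-3.2, 6.8, 0.4]
gripper_width: 0.005
gripper_force: 3.3
```

{"api": "move_arm", "payload": {"targets": "0 -0.12 0 0;0 -0.12 0 0;0 -0.12 0 0;0 -0.12 0 0;0 -0.12 0 0;0 -0.12 0 0;0 -0.12 0 0;0 -0.12 0 0;0 -0.12 0 0;0 0 0 0"}}

```text
time_s: 10.3
tcp_pos: [0.4988, 0.167, 0.0587]
ee_rot: [[-1.0, -0.019, 0.002], [-0.019, 1.0, 0.003], [-0.002, 0.003, -1.0]]
wrist_force: [-2.1, 5.0, 1.2]
gripper_width: 0.004
gripper_force: 2.4
```

Run:
```python
from h import *
a=snap('side','s3');b=snap('top','t3')
cr=lambda i,x,y:cv2.resize(i[y:y+150,x:x+100],None,fx=4,fy=4,interpolation=cv2.INTER_CUBIC)
cv2.imwrite('pics/m3.png',np.hstack([cr(a['image'],170,230),cr(b['image'],120,150)]))
```

```text
(no output)
```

View pics/m3.png

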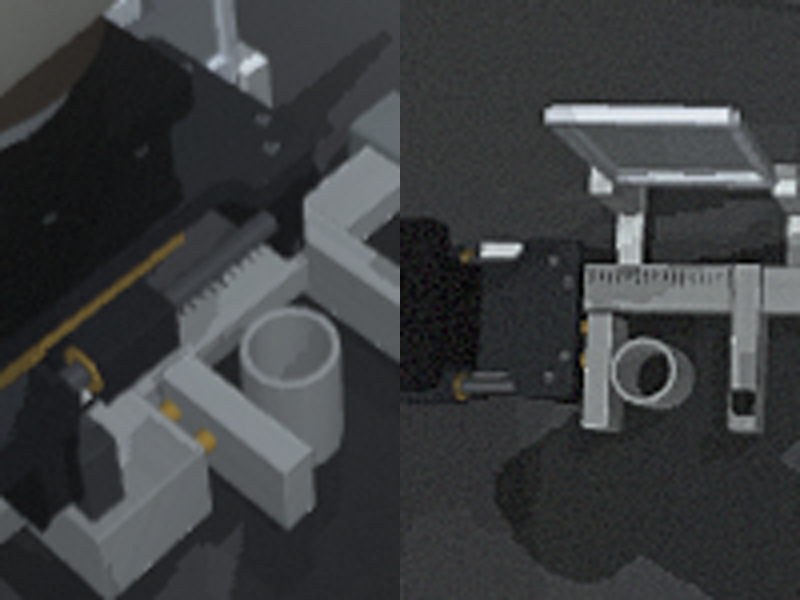

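Dial is hidden by the gripper; the jaw opening reads about 63 mm (moving jaw edge at crop x 613, anvil face at 730), with the sleeve upright against the moving jaw. I'll push slowly for about 29 mm more.

{"api": "move_arm", "payload": {"targets": "0 -0.12 0 0;0 -0.12 0 0;0 -0.12 0 0;0 -0.12 0 0;0 -0.12 0 0;0 -0.12 0 0;0 -0.12 0 0;0 -0.08 0 0;0 -0.06 0 0;0 0 0 0"}}

```text
time_s: 11.23
tcp_pos: [0.499, 0.1427, 0.0587]
ee_rot: [[-1.0, -0.019, 0.003], [-0.019, 1.0, 0.003], [-0.003, 0.003, -1.0]]
wrist_force: [-1.4, 5.8, 2.3]
gripper_width: 0.004
gripper_force: 3.1
```

{"api": "move_arm", "payload": {"targets": "0 -0.04 0 0;0 -0.04 0 0;0 -0.04 0 0;0 -0.04 0 0;0 0 0 0;0 0 0 0"}}

```text
time_s: 11.73
tcp_pos: [0.499, 0.1389, 0.0587]
ee_rot: [[-1.0, -0.019, 0.003], [-0.019, 1.0, 0.003], [-0.003, 0.003, -1.0]]
wrist_force: [-2.6, 6.9, 1.4]
gripper_width: 0.004
gripper_force: 3.4
```

{"api": "move_arm", "payload": {"targets": "0 0.3 0 0;0 0.4 0 0;0 0.2 0.6 0;0 0.3 0.9 0;0 0.4 0.9 0;0 0 0.4 0;0 0 0 0"}}

```text
time_s: 12.32
tcp_pos: [0.4995, 0.1783, 0.1304]
ee_rot: [[-1.0, -0.02, 0.004], [-0.02, 1.0, 0.003], [-0.005, 0.003, -1.0]]
wrist_force: [0.1, -0.3, -1.0]
gripper_width: 0.009
gripper_force: 0.0
```

Run:
```python
from h import *
a=snap('side','s4');b=snap('top','t4')
cr=lambda i,x,y,w,h,s:cv2.resize(i[y:y+h,x:x+w],None,fx=s,fy=s,interpolation=cv2.INTER_CUBIC)
cv2.imwrite('pics/m4.png',np.hstack([cr(a['image'],170,230,100,150,4),np.vstack([cr(b['image'],140,190,80,75,5)[:375],cr(b['image'],160,200,40,22,10)])]))
```

```text
Traceback (most recent call last):
ValueError: all the input array dimensions except for the concatenation axis must match exactly, but along dimension 0, the array at index 0 has size 600 and the array at index 1 has size 595
```

Run:
```python
from h import *
a=load('s4')['image'];b=load('t4')['image'];t0=load('t0')['image']
cr=lambda i,x,y,w,h,s:cv2.resize(i[y:y+h,x:x+w],None,fx=s,fy=s,interpolation=cv2.INTER_CUBIC)
p=np.load('p.npy');c=proj(load('t4'),[.5174+.018,.0231+.033+38,.05])[0] if 0 else None
cv2.imwrite('pics/m4.png',np.hstack([cr(a,140,230,100,150,4),np.vstack([cr(b,140,190,80,75,5),np.hstack([cr(t0,123,208,20,22,10)]+[cr(b,160,208,20,22,10)]),np.zeros((5,400,3),np.uint8)])]))
```

```text
(no output)
```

View pics/m4.png

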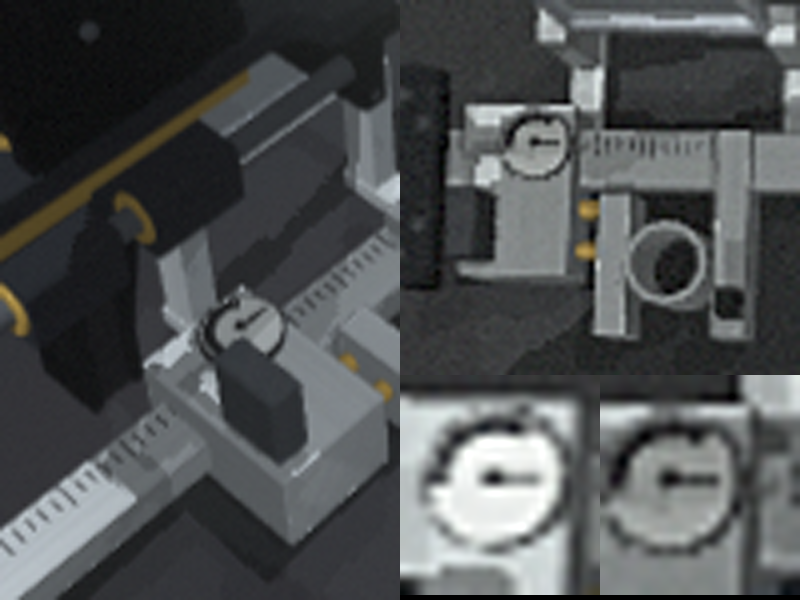

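The sleeve stands between the nearly shut jaws, with its rim at right crop (667,262). The needle in the lower right tile still points right, as in the starting tile to its left, so the jaw is at about 0 mm. The dark band is at upper left. About 3.5 mm more push is needed, and I'll read the needle by code from here.

{"api": "move_arm", "payload": {"targets": "0 0 -0.6 0;0 0 -0.9 0;0 0 -0.9 0;0 0 -0.4 0;0 -0.4 0 0;0 -0.4 0 0;0 -0.3 0 0;0 -0.2 0 0;0 -0.1 0 0;0 -0.04 0 0"}}

```text
time_s: 13.25
tcp_pos: [0.4987, 0.1405, 0.059]
ee_rot: [[-1.0, -0.018, 0.002], [-0.018, 1.0, 0.001], [-0.002, 0.001, -1.0]]
wrist_force: [0.4, 0.4, 0.6]
gripper_width: 0.003
gripper_force: 0.0
```

{"api": "move_arm", "payload": {"targets": "0 -0.04 0 0;0 -0.04 0 0;0 -0.04 0 0;0 -0.04 0 0;0 -0.04 0 0;0 -0.04 0 0;0 -0.04 0 0;0 -0.02 0 0;0 0 0 0;0 0 0 0"}}

```text
time_s: 14.08
tcp_pos: [0.4986, 0.1359, 0.0585]
ee_rot: [[-1.0, -0.019, 0.002], [-0.019, 1.0, 0.003], [-0.002, 0.003, -1.0]]
wrist_force: [-3.2, 7.4, 2.3]
gripper_width: 0.007
gripper_force: 4.0
```

{"api": "move_arm", "payload": {"targets": "0 0.3 0 0;0 0.4 0 0;0 0.2 0.6 0;0 0.3 0.9 0;0 0.4 0.9 0;0 0 0.4 0;0 0 0 0"}}

```text
time_s: 14.67
tcp_pos: [0.4996, 0.1749, 0.1303]
ee_rot: [[-1.0, -0.021, 0.005], [-0.021, 1.0, 0.003], [-0.005, 0.002, -1.0]]
wrist_force: [0.7, -0.4, -0.2]
gripper_width: 0.004
gripper_force: 0.0
```

```bash
cat > dial.py <<'E'
from h import *
from scipy.ndimage import map_coordinates as mc
def needle(im,u0,v0):
    g=cv2.cvtColor(im,cv2.COLOR_BGR2GRAY).astype(float); best=[]
    th=np.radians(np.arange(0,360,3)); r=np.linspace(1.5,4.5,9)
    for du in np.arange(-1,1.1,.25):
        for dv in np.arange(-1,1.1,.25):
            u,v=u0+du,v0+dv
            s=mc(g,[v-np.outer(np.sin(th),r),u+np.outer(np.cos(th),r)],order=1).mean(1)
            k=s.argmin(); hub=mc(g,[[v],[u]],order=1)[0]
            best.append((s.min()-np.median(s)+hub-np.median(s),np.degrees(th[k]),u,v))
    return min(best)
E
python3 - <<'E'
from dial import *
b=snap('top','t5');a=snap('side','s5')
for t,u in (('t0',131.8),('t4',166.3),('t5',168)):print(t,needle(load(t)['image'],u,217.8))
i=cv2.cvtColor(b['image'],cv2.COLOR_BGR2GRAY)
print(i[211:226,160:178])
E
```

```text
t0 (np.float64(-272.8172682683552), np.float64(0.0), np.float64(132.05), np.float64(218.05))
t4 (np.float64(-175.6527057014562), np.float64(0.0), np.float64(166.8), np.float64(218.05))
t5 (np.float64(-207.5996649381468), np.float64(63.0), np.float64(168.0), np.float64(218.05))
[[196 197 193 200 210 191 156 126 103  98 136 200 206 200 114 122 118 164]
 [204 206 213 222 146 122  93 100  71  69 107 121 120 145 122 124  77  90]
 [204 144 138 120  68  34  17  40  29  17  37  41 104  62 102 133  65  63]
 [150 116  83  57  29   5  74 105 108 114  21  40 149  75  56 109  66  69]
 [119 100  90  33   7 107 145 151 154  94  66 140 156 143  73 101  71  65]
 [123  80  64  25  70 148 152 155 133  54 141 152 149 153  94  73  65  75]
 [110  81  38  10 141 151 151 105  60  77 152 144 144 148 148  42  67  70]
 [ 98  88  30  30 146 148 154  51   1 143 152 144 144 149 158  25  65  73]
 [ 89  78  70  65 139 145 147 106  58 148 146 142 144 149 130  34  64  83]
 [146  96 133 135 140 139 146 139 133 144 139 143 141 150 117  86  60  82]
 [176 104 152 161 155 138 140 159 161 159 158 159 169 155  61  88  54  77]
 [197 189 112 159 162 157 157 162 161 163 161 169 175 105  67 131  63  74]
 [198 152  91  96 165 167 165 161 158 164 168 171 112  41 136 136  65 103]
 [201 142 111  88  89 133 170 169 172 173 109 103  66 123 146 123  69 107]
 [207 144 135 129 128 101  67  95  75  68  57 105 126 140 146 118  62 123]]
```

The needle reads 63°, about 2.2 mm and just inside the band. I'll push about 2 mm more to centre it.

{"api": "move_arm", "payload": {"targets": "0 0 -0.6 0;0 0 -0.9 0;0 0 -0.9 0;0 0 -0.4 0;0 -0.4 0 0;0 -0.4 0 0;0 -0.3 0 0;0 -0.2 0 0;0 -0.1 0 0;0 -0.04 0 0"}}

```text
time_s: 15.6
tcp_pos: [0.4987, 0.137, 0.059]
ee_rot: [[-1.0, -0.018, 0.002], [-0.018, 1.0, 0.001], [-0.002, 0.001, -1.0]]
wrist_force: [-0.1, 0.6, 0.0]
gripper_width: 0.001
gripper_force: 0.0
```

{"api": "move_arm", "payload": {"targets": "0 -0.04 0 0;0 -0.04 0 0;0 -0.04 0 0;0 -0.04 0 0;0 -0.04 0 0;0 -0.03 0 0;0 -0.02 0 0;0 0 0 0;0 0 0 0;0 0 0 0"}}

```text
time_s: 16.43
tcp_pos: [0.4987, 0.134, 0.0586]
ee_rot: [[-1.0, -0.019, 0.002], [-0.019, 1.0, 0.004], [-0.002, 0.004, -1.0]]
wrist_force: [-3.4, 9.5, 2.4]
gripper_width: 0.005
gripper_force: 4.4
```

{"api": "move_arm", "payload": {"targets": "0 0.3 0 0;0 0.4 0 0;0 0.2 0.6 0;0 0.3 0.9 0;0 0.4 0.9 0;0 0 0.4 0;0 0 0 0"}}

```text
time_s: 17.02
tcp_pos: [0.4996, 0.1726, 0.1304]
ee_rot: [[-1.0, -0.021, 0.005], [-0.021, 1.0, 0.003], [-0.005, 0.003, -1.0]]
wrist_force: [-0.3, -0.7, 0.3]
gripper_width: 0.005
gripper_force: 0.0
```

Run:
```python
from dial import *
b=snap('top','t6')
print(needle(b['image'],168.8,217.9))
# guard top edge: two ends
p=np.load('p.npy')
from fit import w
for al in (1.45,1.6,1.75):
  print(al,[np.round(proj(b,w(p,(70-125*np.cos(al),y,70+125*np.sin(al))))[0],1).tolist() for y in(-26.5,61.5)],np.round(w(p,(70-125*np.cos(al),17.5,70+125*np.sin(al))),4))
print(sense()['tcp_pos'])
```

```text
(np.float64(-194.6273465059523), np.float64(114.00000000000001), np.float64(168.55), np.float64(217.9))
1.45 [[203.4, 189.6], [155.5, 189.8]] [0.5719 0.0419 0.1941]
1.6 [[203.6, 179.5], [155.8, 179.7]] [0.5906 0.0423 0.1949]
1.75 [[204.0, 169.8], [156.5, 170.1]] [0.6092 0.0427 0.193 ]
[0.49838621 0.17168041 0.12852044]
```

The needle is at 114°, which is 4.0 mm and mid band. Now the guard: raise, then go behind its free edge.

{"api": "move_arm", "payload": {"targets": "0 0 0.8 0;0 0 1 0;0 0 1 0;0.3 0 1 0;0.7 0 1 0;0.9 -0.2 0.46 0;0.9 -0.6 0 0;0.9 -0.9 0 0;0.7 -0.9 0 0;0.43 -0.9 0 0"}}

```text
time_s: 17.9
tcp_pos: [0.6197, 0.0822, 0.2563]
ee_rot: [[-1.0, -0.018, -0.004], [-0.018, 1.0, -0.001], [0.004, -0.001, -1.0]]
wrist_force: [-0.3, -0.2, -0.0]
gripper_width: 0.004
gripper_force: 0.0
```

{"api": "move_arm", "payload": {"targets": "0 -0.8 0 0;0 -0.6 0 0;0 -0.29 0 0;0 0 -0.5 0;0 0 -0.8 0;0 0 -0.8 0;0 0 -0.7 0;0 0 -0.4 0;0 0 0 0;0 0 0 0"}}

```text
time_s: 18.73
tcp_pos: [0.6189, 0.0417, 0.1794]
ee_rot: [[-1.0, -0.02, -0.001], [-0.02, 1.0, -0.001], [0.001, -0.001, -1.0]]
wrist_force: [-0.1, 0.1, 0.8]
gripper_width: 0.006
gripper_force: 0.0
```

Run:
```python
from dial import *
r,t=.110,.003
al=np.array([1.65,1.45,1.25,1.05,.85,.65,.45,.25,.1,0])
P=np.c_[.587-r*np.cos(al)+t*np.sin(al)+.0095,.07+r*np.sin(al)+t*np.cos(al)]
s=sense();print(s['tcp_pos'],s['time_s'],s['wrist_force'])
print(np.round(P,4).tolist());print(np.round(np.diff(P,axis=0)/.025,2).tolist())
```

```text
[0.61885696 0.0416727  0.17940302] 18.7333 [-0.09408078  0.07063479  0.75077133]
[[0.6082, 0.1794], [0.5862, 0.1796], [0.5647, 0.1753], [0.5444, 0.1669], [0.5262, 0.1546], [0.5107, 0.139], [0.4988, 0.1205], [0.4907, 0.1001], [0.4873, 0.084], [0.4865, 0.073]]
[[-0.88, 0.01], [-0.86, -0.17], [-0.81, -0.34], [-0.73, -0.49], [-0.62, -0.63], [-0.48, -0.74], [-0.32, -0.82], [-0.13, -0.65], [-0.03, -0.44]]
```

{"api": "move_arm", "payload": {"targets": "-0.11 0 0 0;-0.11 0 0 0;-0.11 0 0 0;-0.11 0 0 0;-0.15 0 0 0;-0.15 0 0 0;-0.15 0 0 0;-0.15 0 0 0;-0.14 0 0 0;-0.14 0 0 0"}}

```text
time_s: 19.57
tcp_pos: [0.5856, 0.0415, 0.1795]
ee_rot: [[-1.0, -0.019, 0.0], [-0.019, 1.0, 0.0], [-0.0, 0.0, -1.0]]
wrist_force: [0.2, -0.4, -0.6]
gripper_width: 0.007
gripper_force: 0.5
```

{"api": "move_arm", "payload": {"targets": "-0.17 0 -0.03 0;-0.17 0 -0.03 0;-0.17 0 -0.03 0;-0.17 0 -0.04 0;-0.17 0 -0.04 0;-0.16 0 -0.07 0;-0.16 0 -0.07 0;-0.16 0 -0.07 0;-0.16 0 -0.07 0;-0.16 0 -0.07 0"}}

```text
time_s: 20.4
tcp_pos: [0.5443, 0.0415, 0.1663]
ee_rot: [[-1.0, -0.019, -0.0], [-0.019, 1.0, -0.0], [0.0, -0.0, -1.0]]
wrist_force: [0.3, -0.6, 0.2]
gripper_width: 0.006
gripper_force: 0.4
```

{"api": "move_arm", "payload": {"targets": "-0.15 0 -0.1 0;-0.15 0 -0.1 0;-0.15 0 -0.1 0;-0.14 0 -0.1 0;-0.14 0 -0.1 0;-0.12 0 -0.12 0;-0.12 0 -0.12 0;-0.12 0 -0.13 0;-0.13 0 -0.13 0;-0.13 0 -0.13 0"}}

```text
time_s: 21.23
tcp_pos: [0.5108, 0.0416, 0.1379]
ee_rot: [[-1.0, -0.019, 0.0], [-0.019, 1.0, 0.0], [-0.0, 0.0, -1.0]]
wrist_force: [1.6, -0.8, -0.4]
gripper_width: 0.004
gripper_force: 0.3
```

{"api": "move_arm", "payload": {"targets": "-0.1 0 -0.14 0;-0.1 0 -0.15 0;-0.1 0 -0.15 0;-0.09 0 -0.15 0;-0.09 0 -0.15 0;-0.07 0 -0.16 0;-0.07 0 -0.16 0;-0.06 0 -0.16 0;-0.06 0 -0.17 0;-0.06 0 -0.17 0"}}

```text
time_s: 22.07
tcp_pos: [0.4909, 0.0415, 0.0989]
ee_rot: [[-1.0, -0.019, 0.0], [-0.019, 1.0, 0.0], [-0.0, 0.0, -1.0]]
wrist_force: [0.2, 0.7, 1.0]
gripper_width: 0.006
gripper_force: 0.3
```

{"api": "move_arm", "payload": {"targets": "-0.03 0 -0.13 0;-0.03 0 -0.13 0;-0.03 0 -0.13 0;-0.03 0 -0.13 0;-0.02 0 -0.13 0;-0.02 0 -0.12 0;0 0 -0.08 0;0 0 -0.05 0;0 0 0 0;0 0 0 0"}}

```text
time_s: 22.9
tcp_pos: [0.4868, 0.0414, 0.0767]
ee_rot: [[-1.0, -0.019, -0.0], [-0.019, 1.0, -0.0], [0.0, -0.0, -1.0]]
wrist_force: [0.6, -0.1, -0.8]
gripper_width: 0.006
gripper_force: 0.0
```

{"api": "move_arm", "payload": {"targets": "0 0 -0.04 0;0 0 -0.04 0;0 0 -0.04 0;0 0 -0.02 0;0 0 0 0;0 0 0 0"}}

```text
time_s: 23.4
tcp_pos: [0.487, 0.0415, 0.0733]
ee_rot: [[-1.0, -0.019, 0.0], [-0.019, 1.0, -0.0], [-0.0, -0.0, -1.0]]
wrist_force: [-0.5, 0.8, -1.2]
gripper_width: 0.009
gripper_force: 0.0
```

{"api": "move_arm", "payload": {"targets": "0 0 -0.03 0;0 0 -0.03 0;0 0 0 0;0 0 0 0"}}

```text
time_s: 23.73
tcp_pos: [0.4871, 0.0415, 0.0724]
ee_rot: [[-1.0, -0.019, 0.0], [-0.019, 1.0, -0.0], [-0.0, -0.0, -1.0]]
wrist_force: [-1.8, 0.1, 5.7]
gripper_width: 0.004
gripper_force: 2.7
```

Run:
```python
from h import *
a=snap('side','s7');b=snap('top','t7')
cr=lambda i,x,y,w,h,s:cv2.resize(i[y:y+h,x:x+w],None,fx=s,fy=s,interpolation=cv2.INTER_CUBIC)
cv2.imwrite('pics/m7.png',np.hstack([cr(a['image'],150,190,160,150,4)[:,100:540],cr(b['image'],140,150,90,150,4)]))
```

{"api": "move_arm", "payload": {"targets": "0 0 -0.03 0;0 0 -0.03 0;0 0 0 0;0 0 0 0"}}

```text
time_s: 24.17
tcp_pos: [0.4871, 0.0415, 0.0721]
ee_rot: [[-1.0, -0.02, 0.001], [-0.02, 1.0, -0.0], [-0.001, -0.0, -1.0]]
wrist_force: [-5.8, 0.3, 14.9]
gripper_width: 0.005
gripper_force: 7.2
```

Stiff contact at 15 N: the guard is on its stop. Retreat straight up and away, then check.

{"api": "move_arm", "payload": {"targets": "0 0 0.2 0;0 0 0.5 0;0 0 0.9 0;0 0 1 0;0 0 1 0;-0.3 0.5 1 0;-0.6 1 0.6 0;-0.6 1 0 0;-0.6 1 0 0;-0.6 1 0 0"}}

```text
time_s: 25.0
tcp_pos: [0.4187, 0.1549, 0.2005]
ee_rot: [[-1.0, -0.018, 0.001], [-0.018, 1.0, 0.001], [-0.001, 0.001, -1.0]]
wrist_force: [0.8, 0.4, -0.7]
gripper_width: 0.01
gripper_force: 0.0
```

{"api": "move_arm", "payload": {"targets": "-0.6 1 0 0;-0.3 1 0 0;0 1 0 0;0 0.6 0 0;0 0.3 0 0;0 0 0 0;0 0 0 0"}}

```text
time_s: 25.58
tcp_pos: [0.3969, 0.2509, 0.1998]
ee_rot: [[-1.0, -0.019, -0.001], [-0.019, 1.0, -0.001], [0.001, -0.001, -1.0]]
wrist_force: [-0.0, 0.1, -0.5]
gripper_width: 0.005
gripper_force: 0.0
```

Run:
```python
from dial import *
a=snap('side','s8');b=snap('top','t8')
print(needle(b['image'],168.6,217.9),sense()['wrist_force'])
cr=lambda i,x,y,w,h,s:cv2.resize(i[y:y+h,x:x+w],None,fx=s,fy=s,interpolation=cv2.INTER_CUBIC)
cv2.imwrite('pics/m8.png',np.hstack([cr(a['image'],170,220,133,200,3),cr(b['image'],140,170,133,200,3)]))
```

```text
(np.float64(-255.13102560597002), np.float64(114.00000000000001), np.float64(168.6), np.float64(218.15)) [-0.16010988 -0.73092881  0.10989481]
```

View pics/m8.png

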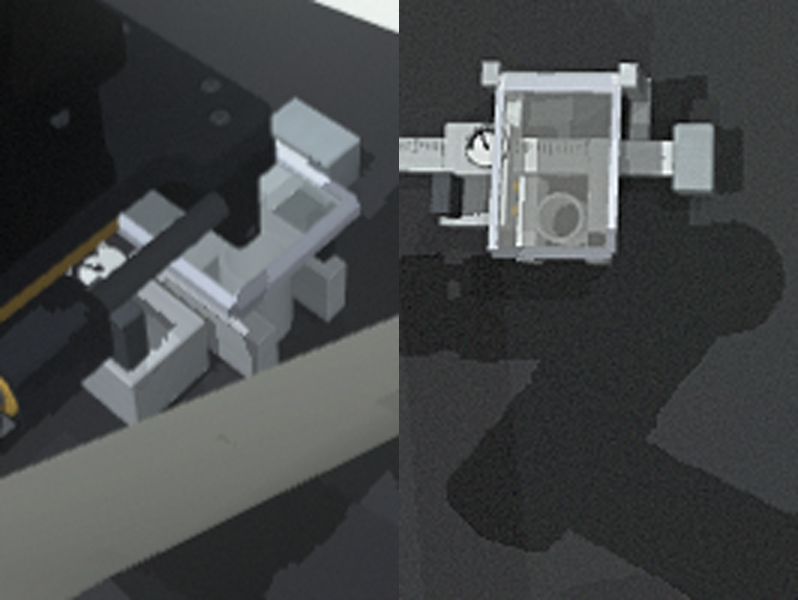

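The guard lies level over the sleeve, its free edge at right crop (552,255). The sleeve is held between the jaws at (561,217), and the needle is still at 114°, about 4.0 mm and in the band.

```bash
python3 -c "
from station import *
print(finish_job())"
```

```text
the job is handed in; nothing more can be done
None
```

The job is handed in: the sleeve is held between both jaws with the needle mid band (about 4 mm), and the guard is down on its stop with the robot clear; the hand-in returned no verdict.

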